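Seat the bearing cup square in the drive housing

TASK

Take the white drift from its red stand and, with gentle alternating taps or pushes around the flange, work the bearing cup down into the drive housing, keeping it square so that it never cocks, until its flange is fully home all round. Prove it home with a firm push of about 20 N held for a moment, never more than 30 N and with nothing but the drift touching the cup. Then hang the drift back in its stand, collar down on it, and let go, leaving the other things on the bench alone.

Things in the scene. Friction and masses are not known exactly. Their poses are not given: they have to be found in the camera images.
- housing: Aluminium drive housing fixed to the bench, a block 110 x 110 x 45 mm high with a round bore, on a blue riser that lifts it by 0 to 12 mm; origin at the centre of the block's underside, z up, x and y along its sides. A short steel shaft, 14 mm in diameter, stands in the bore, its top 5 mm below the block's top face.
- cup_rim (a point): Centre of the top face of the steel bearing cup started in the housing's bore; z is the cup's axis. Its flange is a flat ring 68 mm outside, 40 mm inside, 5 mm thick. At the start it stands about 6 to 7 mm proud of its seat and may be cocked by up to 0.8 degrees. Home, the flange lies on the housing's top all round, its top face 50 mm above the housing's origin.
- drift_mid (a point): Point to grip on the drift, on its axis 45 mm above the underside of its blue collar and half-way up the 90 mm long part above it; z along it to the top. Above the collar (32 mm in diameter, 6 mm thick) is a round white handle 24 mm in diameter. It starts hanging upright in the stand, collar on the stand's top.
- stand_mouth (a point): Centre of the mouth of the round hole in the red drift stand, a fixed block 70 x 70 x 50 mm high; the hole is 20 mm in diameter and 44 mm deep, open to the top (z up). Hanging home, the drift's collar lies on the block's top.
- cup: The cup; origin 5 mm below cup_rim. Tight fit: it stays where left. Pressed on one side of the flange, that side sinks at about 4 to 5 N, the opposite side stays, those between sink half as much. A side that has had its share of travel before the others resists 8 to 10 N; all home is a hard stop. Tilted over 2.5 degrees (2.9 mm over the flange) it is cocked and ruined; over 30 N damages it.
- drift: The loose nylon drift, 100 g; origin on its axis at the underside of the collar. Below the collar its 16 mm diameter foot, which does the pressing, is screwed out to a length of 30 to 39 mm, different each time and not measured; it is stiff and does not change in use.
- solder_spool: Bystander: steel-grey solder spool 56 mm in diameter, 40 mm high, standing; origin under its centre.
- relay_module: Bystander: green circuit board 70 x 50 mm on 10 mm brass feet with a blue relay, 28 mm high; origin under its centre.
- side_cutters: Bystander: blue-handled side cutters lying flat, 150 mm long, 14 mm high; origin on the bench near the middle of its length.
Things that resemble listed ones, but are neither listed nor needed, are in the scene too. Of the things that look like the drift, the smallest one is meant.

How it is judged:
On the way, in this order (a step that is already met when the one before it is completed fails the run):
1. the drift is lifted out of its stand (z of drift_mid in the frame of stand_mouth above 0.088 m), for 0.1 s.
2. the cup is fully home and square, and the drift pushes on it firmly (z of cup_rim in the frame of housing below 0.0515 m and angle between cup_rim's own z axis and vertical below 0.022 rad and contact force between drift and cup above 16 N), for 0.25 s.
At the end, for the whole second after the job is handed in: The cup's flange is home: its top centre less than 51.5 mm above the housing's origin (50 when fully home) and tilted under 0.022 rad; the drift hangs at rest foot down in the stand's hole, its collar within 5 mm of the stand's top and 8 mm of the hole's axis, upright within 0.15 rad (z of cup_rim in the frame of housing below 0.0515 m and angle between cup_rim's own z axis and vertical below 0.022 rad and z of drift_mid in the frame of stand_mouth below 0.05 m and horizontal distance between drift and stand_mouth below 0.008 m and angle between drift_mid's own z axis and vertical below 0.15 rad and linear speed of drift below 0.02 m/s); the robot touches nothing.
It fails at once if the cup is cocked by more than 0.044 rad (2.5 degrees) (angle between cup_rim's own z axis and vertical above 0.044 rad).
It fails at once if the cup is hit or pressed with more than 30 N (2 N allowed for noise) (contact force between cup and anything else above 32 N).
It fails at once if the cup is touched by the robot itself instead of the drift (over 1 N) (contact force between cup and the fingers above 1 N or contact force between cup and the arm above 1 N).
It fails at once if the solder spool, relay module or side cutters are moved by more than 20 mm (distance of any of solder_spool, relay_module, side_cutters from where it was at the start of the episode above 0.02 m).
It also fails if it takes over 72 s, if anything falls off the work surface, if the arm or the gripper's body presses on something with over 40 N, if the wrist force passes 120 N, or if a joint passes its speed limit or range.

ROBOT

A 6-joint arm with a two-finger parallel gripper is mounted at the origin on the work surface. World frame = base frame: x ahead of the robot, y to its left, z up, the work surface at z = 0. Lengths are in m, angles in rad, forces in N, time in s.
With the tool pointing down it reaches from about 0.375 to 0.925 m from the base axis. Payload 5.7 kg.
Tool frame: the origin (TCP) lies midway between the tips of the shut fingers; the grasp point (between the pads) lies 19 mm behind it; z points along the fingers, x is the direction in which the jaws open and shut, and the axes are right-handed (so a half turn about z gives the same grasp; the last joint's range is limited). The gripper opens to 88 mm and grips with 3 to 60 N. Pads are 20 mm wide; open, the fingers measure 115 mm over their backs; the gripper's body (75 mm by 178 mm) begins 61 mm behind the grasp point.
Start: joints at [-1.271, 0.359, 1.51, -0, 1.272, -0.115], TCP at [0.242, -0.549, 0.223] pointing down, gripper open.
Joint ranges: [-2.97, 2.97], [-1.01, 2.36], [0.21, 2.38], [-0.96, 4.11], [0.2, 2.71], [-2.98, 2.98]. Speed limits (rad/s): [2.39, 2.39, 3.14, 3.14, 3.14, 3.14].

INTERFACE

Orientations are given as a unit quaternion [x, y, z, w].
In Python, from bench import move_ptp, servo_line, goto_joints, move_gripper, sleep, inverse_kinematics, capture, PlanningError, close_job, spot_in, silhouettes, current_clock, current_joint_pos, current_qvel, current_joint_torque, current_position, current_orientation, current_force, current_torque, current_finger_gap gives the robot as it stands. Calls block until the motion is done:
- move_ptp(position, orientation): joint-space move of the TCP to a pose.
- servo_line(position, orientation=None, rate=0.15, contact_N=None): straight line of the TCP; orientation=None keeps the orientation; rate is the mean speed in m/s. With contact_N (N) it stops when the force on the tool has changed by that much, and returns True; else False.
- goto_joints(angles): joint-space move.
- move_gripper(opening): finger opening in m; the grip force is fixed at half the most; returns when the fingers have stopped.
- sleep(seconds).
- inverse_kinematics(position, orientation): joint angles nearest the present ones, or None.
- capture(name): name is "scene" or "top" or "wrist"; returns a dict with "image" (420x560x3 uint8, blue, green, red), "range_z" (420x560 float32, m along the optical axis (not along the pixel's ray), 0 where there is no reading), "intrinsics" (3x3 intrinsics, pixels), "k1" (the pictures are not rectified: a ray, as slopes to the right and down, at radius r is drawn at 1 + k1 r^2 times it, then the intrinsics apply), "R" (3x3) and "t" (3): a world point X has camera coordinates R X + t. Camera axes: x right, y down, z forward; pixel columns grow to the right and rows downward; lengths in m; the calibration is good to about 2 mm. A picture is of the moment at which its call begins.
A pose or a line that the arm cannot do raises PlanningError and nothing moves.
- close_job(): hands the job in, once; it reports no verdict.
Trained networks look in the newest picture that a camera, given by its name, has taken for a name from the list of things; names that differ only in an ending like _2 or _b are one class to them, and where a whole thing is asked for, a point or a joint stands for the part that bears it (a point fixed in the world has none). Each returns a list of dicts, best first, with "conf" (0 to 1); they miss things now and then, are a little off and sometimes report something else, mostly with a low value. They report only what shows in the picture. A call takes as long as a camera call. They do not tell look-alikes from the thing itself.
- spot_in(camera, query): "xy" ([column, row] in pixels, amid what is visible of it).
- silhouettes(camera, query): "region" (420x560 bool, what is visible of it) and "xy" ([column, row] in pixels, amid what is visible of it).
Readings, each from a call of its own:
- current_clock(): time.
- current_joint_pos(): joint angles.
- current_qvel(): joint speeds.
- current_joint_torque(): joint torques, N m.
- current_position(): TCP position.
- current_orientation(): TCP orientation.
- current_force(): force on the tool from outside, world axes, zero at the start.
- current_torque(): the same for the moment, N m.
- current_finger_gap(): finger opening in m.
Only numpy, scipy, OpenCV 4.12 (cv2) and the standard library are available. Lean on these libraries where they do the work, as an engineer would, in place of code of your own. Each camera call takes 0.05 s, during which the arm holds its last target.

## Working session

There is one attempt and no reset: what is moved stays moved. The work goes in short steps, each a Python script; the robot and the scene stay as the last script left them, time stands still between calls to the robot, and variables do not carry over. Pictures are saved under pics/ and viewed, and the job is handed in when it is done.

```bash
ls; mkdir -p pics; python3 - <<'E'
from bench import *
import cv2,numpy as np
for n in ["scene","top","wrist"]:
    c=capture(n); cv2.imwrite(f"pics/{n}0.png",c["image"]); print(n,c["intrinsics"].tolist(),c["k1"],(-c["R"].T@c["t"]).round(3))
    for q in ["drift","stand_mouth","housing","cup","drift_mid","cup_rim","solder_spool","relay_module","side_cutters"]:
        print(q,[(np.round(d["xy"]).tolist(),round(d["conf"],2)) for d in spot_in(n,q)][:4])
print(current_clock(),current_force(),current_orientation())
E
```

```text
pics
scene [[501.3302426512685, 0.0, 277.064343864836], [0.0, 501.3302426512685, 211.44373160994917], [0.0, 0.0, 1.0]] -0.03702745225315745 [ 1.308 -0.202  0.892]
drift [([197.0, 200.0], 0.85), ([185.0, 171.0], 0.85), ([148.0, 214.0], 0.71)]
stand_mouth [([200.0, 225.0], 0.56)]
housing [([347.0, 195.0], 0.96), ([347.0, 180.0], 0.32)]
cup [([347.0, 181.0], 0.83)]
drift_mid [([148.0, 218.0], 0.97), ([184.0, 173.0], 0.76), ([350.0, 198.0], 0.72), ([194.0, 206.0], 0.63)]
cup_rim [([347.0, 182.0], 0.76)]
solder_spool [([321.0, 281.0], 0.74)]
relay_module [([436.0, 195.0], 0.89)]
side_cutters []
top [[511.9766796370734, 0.0, 274.6674697346507], [0.0, 511.9766796370734, 207.0370136256085], [0.0, 0.0, 1.0]] -0.11578992683291098 [ 4.090e-01 -1.000e-03  1.214e+00]
drift [([396.0, 223.0], 0.9), ([360.0, 274.0], 0.83), ([341.0, 235.0], 0.72), ([350.0, 230.0], 0.69)]
stand_mouth [([344.0, 238.0], 0.64)]
housing [([190.0, 241.0], 0.75)]
cup [([178.0, 241.0], 0.86)]
drift_mid [([351.0, 229.0], 0.79), ([395.0, 221.0], 0.74)]
cup_rim [([193.0, 244.0], 0.72)]
solder_spool [([251.0, 140.0], 0.79), ([96.0, 221.0], 0.21)]
relay_module [([99.0, 222.0], 0.78)]
side_cutters [([429.0, 223.0], 0.72), ([183.0, 236.0], 0.72)]
wrist [[338.4683836016869, 0.0, 284.906543424767], [0.0, 338.4683836016869, 209.93768428691945], [0.0, 0.0, 1.0]] -0.06384649847127638 [ 0.304 -0.523  0.385]
drift []
stand_mouth []
housing []
cup []
drift_mid []
cup_rim []
solder_spool []
relay_module []
side_cutters []
1.5 [ 0.07301689 -0.19724384  1.01510248] [ 8.37545846e-01 -5.46367051e-01 -2.80162070e-05 -2.83535251e-05]
```

View pics/scene0.png

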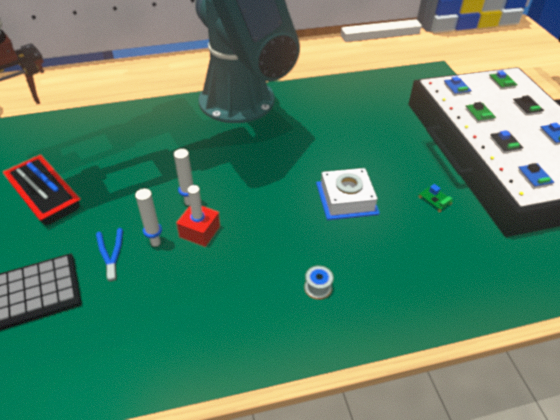

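View pics/top0.png

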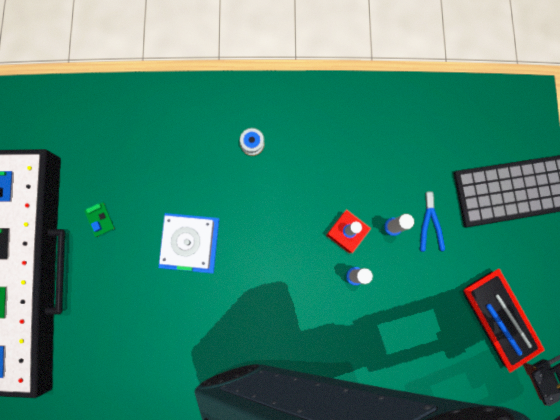

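```bash
cat > h.py <<'E'
from bench import *
import cv2,numpy as np
np.set_printoptions(suppress=True,precision=4)
def cloud(c):
    K=c["intrinsics"];k1=float(c["k1"])
    u,v=np.meshgrid(np.arange(560),np.arange(420))
    p=cv2.undistortPoints(np.stack([u.ravel(),v.ravel()],1).astype(np.float64)[:,None],K,np.array([k1,0,0,0.]))[:,0]
    z=c["range_z"].ravel().astype(float)
    P=np.c_[p*z[:,None],z]
    W=(P-c["t"])@c["R"]
    W[z<=0]=np.nan
    return W.reshape(420,560,3)
def project(c,X):
    r=cv2.Rodrigues(c["R"])[0]
    return cv2.projectPoints(np.atleast_2d(X).astype(float),r,c["t"],c["intrinsics"],np.array([float(c["k1"]),0,0,0]))[0][:,0]
E
python3 - <<'E'
from h import *
for n in ["top","scene"]:
    c=capture(n); W=cloud(c); im=c["image"].astype(int)
    np.savez(f"{n}.npz",W=W,**{k:np.asarray(c[k]) for k in c})
    b,g,r=im[...,0],im[...,1],im[...,2]
    reg=(W[...,0]>.3)&(W[...,0]<.8)&(abs(W[...,1])<.45)
    print(n,"bench z",np.nanmedian(W[...,2][(g>r+30)&(g>b+20)&reg]))
    red=(r>130)&(g<70)&(b<70)&reg&(W[...,1]<0)&(W[...,1]>-.25)
    P=W[red&(W[...,2]>.042)&(W[...,2]<.058)]
    print("red",len(P),np.median(P,0),cv2.minAreaRect((P[:,:2]*1000).astype(np.float32)))
    wh=(im.min(-1)>110)&reg&(W[...,2]>.03)
    nl,lab,st,ce=cv2.connectedComponentsWithStats(wh.astype(np.uint8))
    for i in range(1,nl):
        if st[i,4]>15:
            P=W[lab==i]; t=P[P[:,2]>np.percentile(P[:,2],98)-.006]
            print(st[i],ce[i],np.median(P,0),"z",np.percentile(P[:,2],[2,50,98]),"top",len(t),t.mean(0),cv2.minAreaRect((t[:,:2]*1000).astype(np.float32)))
E
```

```text
top bench z 0.0012711151565060921
red 631 [ 0.505  -0.1804  0.051 ] ((510.0614929199219, -185.96566772460938), (69.75121307373047, 68.68450927734375), 50.78266525268555)
[240 129  24  23 229] [250.7948 140.4629] [0.7231 0.0405 0.0407] z [0.0362 0.0407 0.0455] top 163 [0.7253 0.0392 0.0419] ((726.18359375, 38.25422668457031), (51.968719482421875, 54.33177947998047), 89.93304443359375)
[ 160  215   53   53 2098] [185.9414 241.7726] [0.4856 0.1852 0.0494] z [0.041  0.0494 0.0632] top 407 [0.4878 0.1871 0.0606] ((488.56396484375, 186.59727478027344), (65.62683868408203, 64.47891998291016), 0.23076988756656647)
[398 214  16  16 188] [405.6755 221.0851] [ 0.5201 -0.2897  0.159 ] z [0.151  0.159  0.1632] top 140 [ 0.5208 -0.2902  0.1598] ((520.7164306640625, -289.7596435546875), (31.036788940429688, 28.88557243347168), 72.7585678100586)
[350 221  12  14 119] [355.5714 227.2605] [ 0.5098 -0.1869  0.1405] z [0.0501 0.1405 0.1445] top 86 [ 0.5102 -0.1866  0.1413] ((509.9560546875, -186.8458709716797), (21.633255004882812, 21.381425857543945), 88.23677062988281)
[184 239   6   6  27] [186.4074 
[... 797 characters left out ...]
297), 28.77410125732422)
[ 322  169   54   40 1535] [348.2528 188.5889] [0.5066 0.1803 0.0479] z [0.0318 0.0479 0.0618] top 287 [0.49   0.1873 0.0594] ((489.02392578125, 187.42144775390625), (67.75104522705078, 65.01895141601562), 11.13036060333252)
[136 189  22  45 559] [146.3578 210.4275] [ 0.5343 -0.2896  0.1228] z [0.0534 0.1228 0.1601] top 142 [ 0.5237 -0.2893  0.1582] ((522.9397583007812, -289.6700439453125), (32.41291046142578, 30.715253829956055), 30.493453979492188)
[307 266  26  23 269] [319.5279 277.9703] [0.7359 0.0389 0.0397] z [0.0356 0.0397 0.0434] top 245 [0.7317 0.0394 0.0401] ((729.3193969726562, 39.43685531616211), (54.286277770996094, 55.74885559082031), 51.9332389831543)
```

```bash
cat >> h.py <<'E'
a=np.radians(-38)
Q=[float(np.cos(a/2)),float(np.sin(a/2)),0,0]
S=np.array([.5105,-.1865]); H=np.array([.4886,.1868])
E
python3 - <<'E'
from h import *
move_ptp([*S,.24],Q)
c=capture("wrist"); cv2.imwrite("pics/w1.png",c["image"]); W=cloud(c)
m=(W[...,2]>.125)&(W[...,2]<.15)&(np.hypot(W[...,0]-S[0],W[...,1]-S[1])<.03)
print(m.sum(),W[m].mean(0)); print(current_clock(),current_position(),project(c,[[*S,.14]]))
E
```

```text
738 [ 0.512  -0.1841  0.1389]
3.3083 [ 0.5103 -0.1876  0.24  ] [[283.8931 208.5157]]
```

View pics/w1.png

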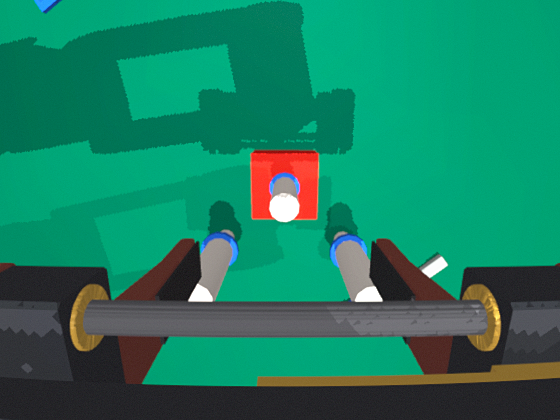

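The wrist view shows the drift's white top at (284,207), matching my projection of (284,208). The look-alikes are clear of the jaws at (200,293) and (368,295). Next I grip and lift.

```bash
python3 - <<'E'
from h import *
servo_line([*S,.083],Q,rate=.12,contact_N=6)
print(current_position(),current_force())
move_gripper(0.01)
print("gap",current_finger_gap(),current_position(),current_force())
servo_line([*S,.19],Q,rate=.1)
print(current_clock(),current_finger_gap(),current_position(),current_force())
c=capture("scene"); cv2.imwrite("pics/s1.png",c["image"][100:300,100:400].repeat(2,0).repeat(2,1))
c=capture("wrist"); cv2.imwrite("pics/w2.png",c["image"])
E
```

```text
[ 0.511  -0.1868  0.0836] [-0.6247 -0.274  -0.1202]
gap 0.022389013644781332 [ 0.5105 -0.1865  0.0829] [-0.3292 -0.8039 -0.0249]
7.0 0.02262792648400527 [ 0.51   -0.1862  0.1893] [-0.4616  0.4015 -0.1833]
```

View pics/s1.png

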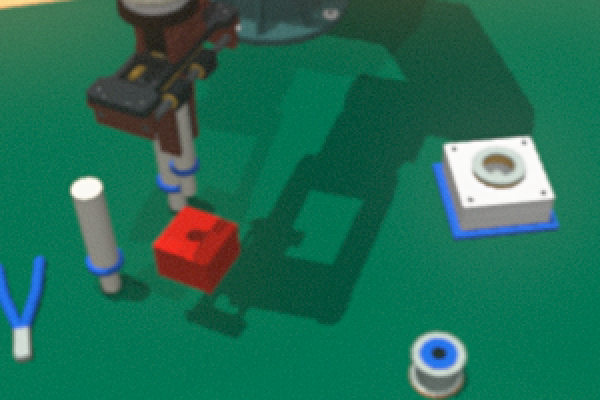

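View pics/w2.png

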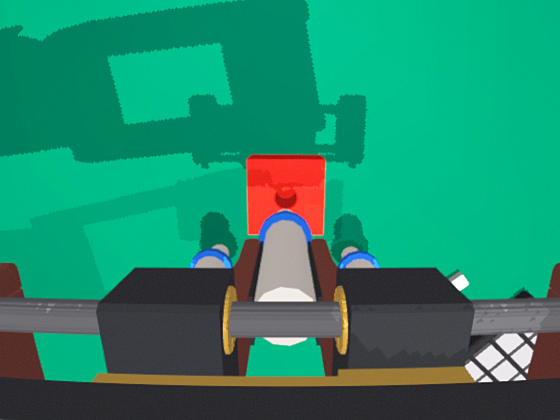

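```bash
cat >> h.py <<'E'
def xy(deg,r=.027): return H+r*np.array([np.cos(np.radians(deg)),np.sin(np.radians(deg))])
def touch(deg,zs,zmin,rate=.012,N=2.5):
    p=xy(deg); servo_line([*p,zs],Q,rate=.08)
    f0=current_force()[2]
    hit=servo_line([*p,zmin],Q,rate=rate,contact_N=N)
    z=current_position()[2]; f=current_force()[2]
    print("touch",deg,hit,"z %.4f df %.1f t %.2f"%(z,f-f0,current_clock()),flush=True)
    return hit,z,f0
E
python3 - <<'E'
from h import *
servo_line([*S,.25],Q,rate=.2)
move_ptp([*xy(0),.20],Q)
hit,z,f0=touch(0,.142,.120)
for i in range(2): print(current_position(),current_force()-[0,0,f0])
servo_line([*xy(0),z+.004],Q,rate=.05)
print(current_clock(),current_force())
c=capture("scene"); cv2.imwrite("pics/s2.png",c["image"][100:300,220:460].repeat(3,0).repeat(3,1))
E
```

```text
touch 0 True z 0.1280 df 2.7 t 10.97
[0.5156 0.1867 0.128 ] [ 1.2078 -0.2226  2.6849]
[0.5156 0.1867 0.128 ] [ 1.2078 -0.2226  2.6849]
11.2167 [-0.1021 -0.2577 -2.1162]
```

View pics/s2.png

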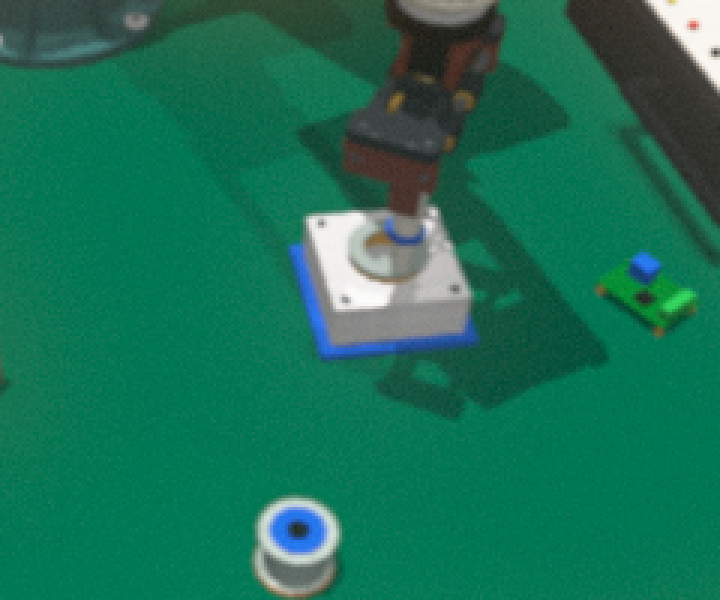

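```bash
cat >> h.py <<'E'
def press(deg,zs,d=None,to=None,N=9,zmin=.115):
    hit,z,f0=touch(deg,zs,zmin)
    if not hit: return None
    p=xy(deg)
    t=z-d if d else to
    h2=False
    if t<z: h2=servo_line([*p,t],Q,rate=.008,contact_N=N)
    z2=current_position()[2]; print("   pressed to %.4f stop %s F %.1f gap %.4f"%(z2,h2,current_force()[2]-f0,current_finger_gap()),flush=True)
    servo_line([*p,z+.003],Q,rate=.08)
    return z,z2
E
python3 - <<'E'
from h import *
for g in (0,180,90,270):
    press(g,.1305,d=.0008)
print(current_clock())
E
```

```text
touch 0 True z 0.1275 df 4.4 t 12.03
   pressed to 0.1268 stop False F 4.0 gap 0.0225
touch 180 True z 0.1281 df 2.5 t 13.82
   pressed to 0.1273 stop False F 3.4 gap 0.0227
touch 90 True z 0.1267 df 3.4 t 15.49
   pressed to 0.1260 stop False F 4.3 gap 0.0231
touch 270 True z 0.1262 df 2.4 t 17.40
   pressed to 0.1254 stop False F 2.5 gap 0.0225
17.9083
```

```bash
python3 - <<'E'
from h import *
for g,zs in ((180,.1285),(0,.1285),(90,.1275),(270,.127)):
    press(g,zs,d=.0012)
print(current_clock())
E
```

```text
touch 180 True z 0.1255 df 3.2 t 19.01
   pressed to 0.1243 stop False F 4.2 gap 0.0232
touch 0 True z 0.1247 df 3.6 t 20.88
   pressed to 0.1237 stop False F 6.8 gap 0.0227
touch 90 True z 0.1235 df 2.0 t 22.56
   pressed to 0.1224 stop False F 3.1 gap 0.0223
touch 270 True z 0.1231 df 3.7 t 24.41
   pressed to 0.1221 stop False F 6.3 gap 0.0227
24.95
```

```bash
python3 - <<'E'
from h import *
servo_line([*xy(270),.135],Q,rate=.1)
c=capture("scene"); cv2.imwrite("pics/s3.png",c["image"][100:300,220:460].repeat(3,0).repeat(3,1)); np.savez("s3.npz",W=cloud(c))
W0=np.load("scene.npz")["W"]; W=cloud(c)
for w in (W0,W):
  r=np.hypot(w[...,0]-H[0],w[...,1]-H[1]); th=np.degrees(np.arctan2(w[...,1]-H[1],w[...,0]-H[0]))
  print("block",np.nanmedian(w[...,2][(r>.042)&(r<.052)&(w[...,2]>.035)]))
  for t in (0,90,180,-90):
    m=(r>.022)&(r<.032)&(abs((th-t+180)%360-180)<35)
    print(t,m.sum(),np.nanmedian(w[...,2][m]))
c=capture("wrist"); cv2.imwrite("pics/w3.png",c["image"])
E
```

```text
block 0.04799162374320873
0 71 0.05741320385157449
90 48 0.05924960076929246
180 92 0.04641612653890345
-90 63 0.05818566202257846
block 0.35837698956721076
0 381 0.40729208084684765
90 51 0.053134220461723156
180 72 0.04011476657720081
-90 159 0.10549513821590752
```

View pics/s3.png

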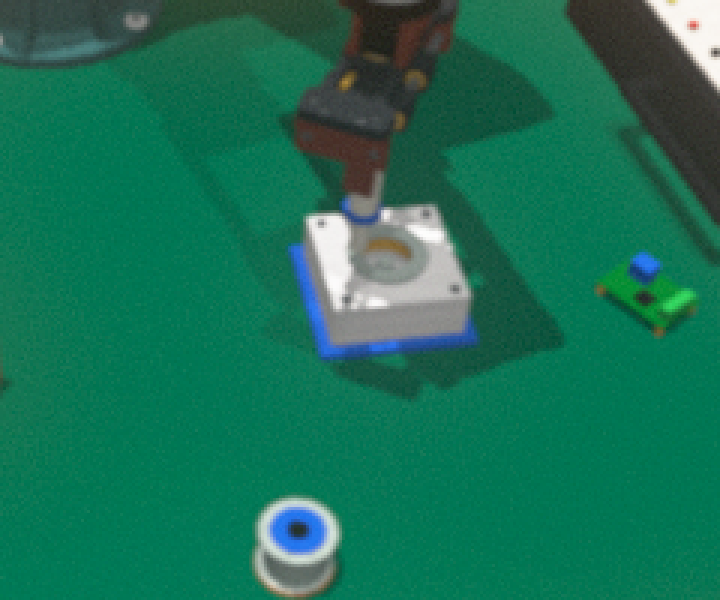

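View pics/w3.png

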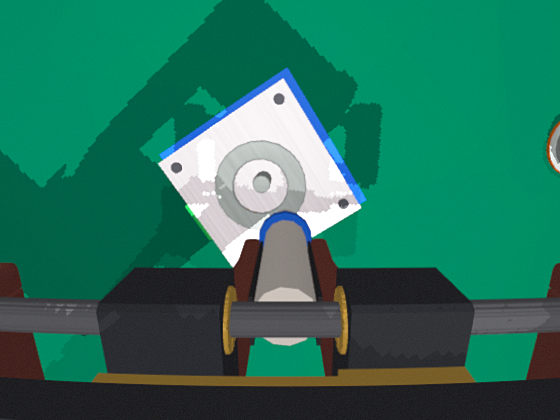

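```bash
python3 - <<'E'
from h import *
for g in (180,0,90,270):
    press(g,.1265,d=.0009,N=7,zmin=.118)
print(current_clock())
E
```

```text
touch 180 True z 0.1219 df 4.7 t 26.41
   pressed to 0.1216 stop False F 9.0 gap 0.0227
touch 0 True z 0.1218 df 6.2 t 28.22
   pressed to 0.1217 stop False F 9.8 gap 0.0229
touch 90 True z 0.1218 df 5.2 t 29.82
   pressed to 0.1217 stop False F 9.4 gap 0.0224
touch 270 True z 0.1218 df 6.6 t 31.62
   pressed to 0.1216 stop False F 9.0 gap 0.0225
32.125
```

All four sides now stop at the same height, 0.1216–0.1217, and resist about 9 N. Next is the proof push, made in small increments.

```bash
cat >> h.py <<'E'
def prove(deg,zs=.1245,Fw=20,hold=.6):
    hit,z,f0=touch(deg,zs,.118,rate=.012,N=4)
    p=xy(deg); t=z
    F=0
    while t>z-.004:
        t-=.00025; servo_line([*p,t],Q,rate=.01)
        F=current_force()[2]-f0; zz=current_position()[2]
        print("   t %.4f z %.4f F %.1f"%(t,zz,F),flush=True)
        if zz<z-.0012 or F>Fw-1: break
    if F>Fw-2:
        for i in range(3):
            sleep(hold/3); print("   hold F %.1f z %.4f"%(current_force()[2]-f0,current_position()[2]))
    servo_line([*p,z+.004],Q,rate=.05)
    print(current_clock(),current_finger_gap())
E
python3 - <<'E'
from h import *
prove(0)
E
```

```text
touch 0 True z 0.1218 df 6.9 t 33.12
   t 0.1215 z 0.1219 F 4.6
   t 0.1213 z 0.1218 F 8.1
   t 0.1210 z 0.1217 F 9.1
   t 0.1208 z 0.1216 F 11.0
   t 0.1205 z 0.1216 F 12.1
   t 0.1203 z 0.1215 F 14.0
   t 0.1200 z 0.1215 F 15.1
   t 0.1198 z 0.1214 F 16.9
   t 0.1195 z 0.1214 F 19.2
   hold F 18.7 z 0.1214
   hold F 18.9 z 0.1214
   hold F 17.9 z 0.1214
36.2417 0.02263235989748285
```

```bash
python3 - <<'E'
from h import *
prove(180,Fw=20.5)
touch(90,.1245,.119,N=4)
servo_line([*xy(90),.17],Q,rate=.15)
c=capture("scene"); W=cloud(c); cv2.imwrite("pics/s4.png",c["image"][100:300,220:460].repeat(3,0).repeat(3,1))
print(current_clock())
E
```

```text
touch 180 True z 0.1217 df 7.6 t 37.43
   t 0.1215 z 0.1218 F 6.4
   t 0.1212 z 0.1217 F 8.5
   t 0.1210 z 0.1216 F 10.0
   t 0.1207 z 0.1216 F 11.8
   t 0.1205 z 0.1215 F 13.0
   t 0.1202 z 0.1214 F 15.8
   t 0.1200 z 0.1213 F 16.5
   t 0.1197 z 0.1212 F 19.8
   hold F 19.1 z 0.1213
   hold F 19.6 z 0.1212
   hold F 18.9 z 0.1212
40.3 0.022629075596000213
touch 90 True z 0.1217 df 7.1 t 41.27
41.7917
```

View pics/s4.png

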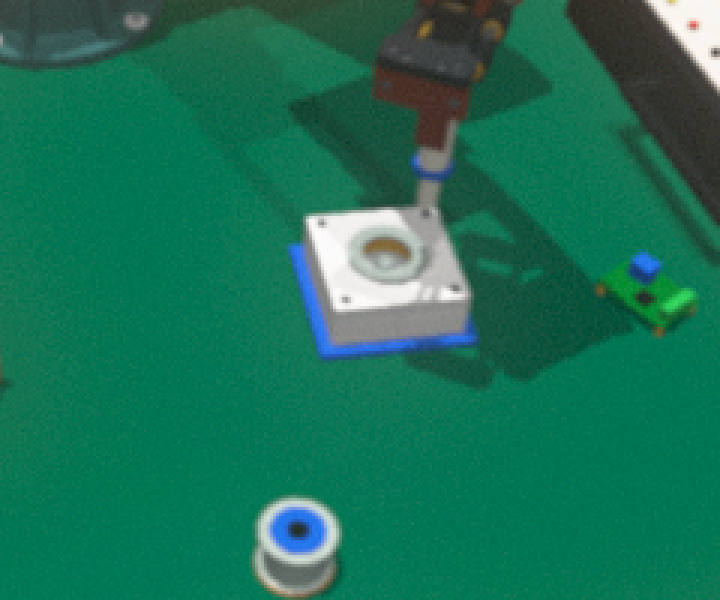

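The flange lies flat on the block, with its ring around (387,252). I'm returning the drift.

```bash
python3 - <<'E'
from h import *
servo_line([*xy(90),.25],Q,rate=.2)
move_ptp([*S,.25],Q)
servo_line([*S,.19],Q,rate=.1); sleep(.2)
c=capture("wrist"); w2=cv2.imread("pics/w2.png"); cv2.imwrite("pics/w4.png",cv2.addWeighted(c["image"],.5,w2,.5,0))
print(current_position())
print(servo_line([*S,.0835],Q,rate=.06,contact_N=5),current_position(),current_force(),current_clock())
c=capture("scene"); cv2.imwrite("pics/s5.png",c["image"][100:300,100:400].repeat(2,0).repeat(2,1))
E
```

```text
[ 0.5109 -0.1867  0.1907]
False [ 0.5107 -0.1866  0.0838] [-0.0926 -0.0576 -0.778 ] 46.75
```

View pics/s5.png

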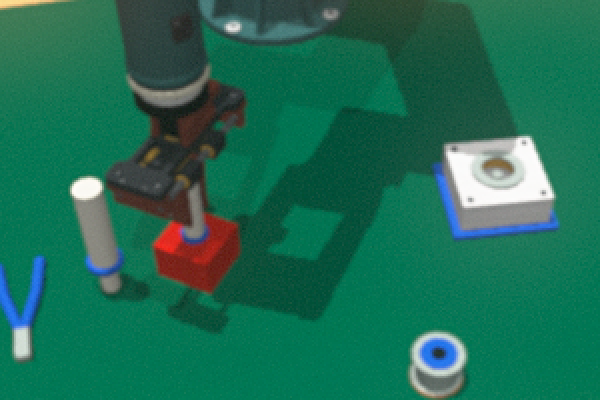

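View pics/w4.png

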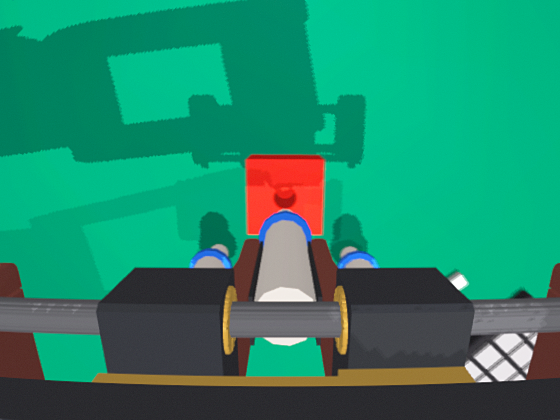

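The overlay of the drift in the grip, before and after pressing, shows no slip. The collar is at (195,232), on the red stand. I'm releasing it.

```bash
python3 - <<'E'
from h import *
print(servo_line([*S,.081],Q,rate=.02,contact_N=3),current_position())
move_gripper(.06); sleep(.2)
servo_line([*S,.17],Q,rate=.1)
servo_line([*S,.26],Q,rate=.2)
move_ptp([.42,.0,.30],Q)
sleep(.3)
for n in("top","scene"):
    c=capture(n); W=cloud(c); cv2.imwrite(f"pics/{n}6.png",c["image"])
    W0=np.load(n+".npz")["W"]
    for w in (W0,W):
        m=(np.hypot(w[...,0]-S[0],w[...,1]-S[1])<.02)&(w[...,2]>.133)
        r=np.hypot(w[...,0]-H[0],w[...,1]-H[1])
        print(n,"drift top",m.sum(),w[m].mean(0),"ring",np.nanmedian(w[...,2][(r>.024)&(r<.031)]),"block",np.nanmedian(w[...,2][(r>.042)&(r<.052)&(w[...,2]>.035)]))
        for t in (0,90,180,270):
            th=np.degrees(np.arctan2(w[...,1]-H[1],w[...,0]-H[0]))
            k=(r>.024)&(r<.031)&(abs((th-t+180)%360-180)<35); print("  %d %.4f"%(t,np.nanmedian(w[...,2][k])))
print(current_clock(),current_force(),current_finger_gap())
E
```

```text
True [ 0.511  -0.1867  0.0825]
top drift top 100 [ 0.5105 -0.1865  0.1406] ring 0.06016537704536186 block 0.048602016680989936
  0 0.0602
  90 0.0597
  180 0.0596
  270 0.0603
top drift top 102 [ 0.5114 -0.1864  0.1407] ring 0.05363095619840474 block 0.04876539071003695
  0 0.0534
  90 0.0539
  180 0.0533
  270 0.0535
scene drift top 92 [ 0.5146 -0.1847  0.1389] ring 0.05725966744201011 block 0.04799162374320873
  0 0.0569
  90 0.0592
  180 0.0458
  270 0.0582
scene drift top 91 [ 0.5153 -0.1855  0.1393] ring 0.0516560224378424 block 0.048042081961009245
  0 0.0522
  90 0.0522
  180 0.0402
  270 0.0527
50.8417 [-0.9304 -0.1552  0.3017] 0.05977355086107642
```

View pics/scene6.png

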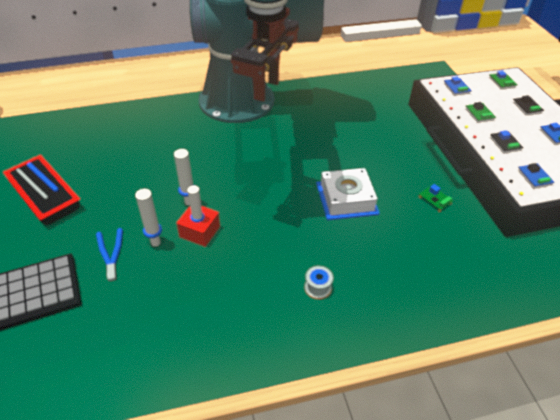

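View pics/top6.png

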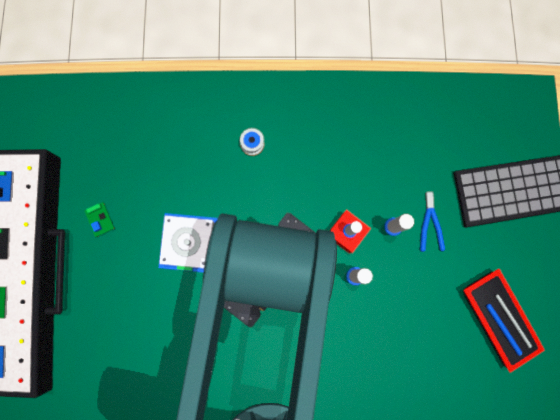

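The drift hangs upright in the stand at (195,205). The flange is level, about 5 mm above the block top. The bystanders haven't moved and the gripper is clear of everything.

```bash
python3 -c "
from bench import *
close_job()"
```

```text
the job is handed in; nothing more can be done
```

The cup is pressed home, the drift is back in its stand, and the job was handed in at about 51 s of the 72 s allowed. No verdict is reported on handing in.

**What I did:** I took the drift from the stand and pressed the flange alternately at four points, up to about 1.2 mm at a time, until all four stopped at the same height. I then made two proof pushes on opposite sides, each held 0.6 s at about 18–20 N. The highest force I read was 19.8 N. Then I hung the drift back, collar on the stand, and let go.

**Last checks:**
- **Cup:** Every side met a hard stop, with the last touches agreeing to about 0.1–0.2 mm. The top camera puts the flange 4.9 mm above the block's top (5 mm is home), level within about 0.6 mm, which is camera noise.
- **Drift:** Its top is within about 1 mm of where it started and it hangs upright.
- **Bystanders:** They look unmoved in the before and after pictures. The gripper is clear of everything.

**What disagreed:** During the middle presses the cup sank faster than I had predicted, so I stopped to check it with the camera before finishing. The scene camera's flange reading on the far side (180°) was unusable, since it was also wrong at the start. I relied on the touches and the top camera there.

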